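Lid the tumbler drum and shut the machine

ROBOT

A 7-joint arm with a two-finger parallel gripper is mounted at the origin on the work surface. World frame = base frame: x ahead of the robot, y to its left, z up, the work surface at z = 0. Lengths are in mm, angles in rad, forces in N, time in s.
With the tool pointing down it reaches from about 400 to 850 mm from the base axis. Payload 10.4 kg.
Tool frame: the origin (TCP) lies at the very end of the fingers, on their centre line; the grasp point (between the pads) lies 19 mm behind it; z points along the fingers, y is the line along which they close (so a half turn about z gives the same grasp; the last joint's range is limited). The gripper opens to 87 mm and grips with 3 to 60 N. Pads are 19 mm wide; open, the fingers measure 117 mm over their backs; the gripper's body (75 mm by 190 mm) begins 51 mm behind the grasp point.
Start: joints at [1.188, 0.332, -0.065, 1.46, 0.022, 1.35, -0.088], TCP at [220.077, -584.994, 222.576] pointing down, gripper open.
Joint ranges: [-2.6, 2.6], [-0.5, 2.12], [-1.47, 1.34], [0.16, 2.42], [-1.27, 4.41], [0.06, 2.06], [-2.6, 2.6]. Speed limits (rad/s): [2.22, 2.22, 2.79, 2.79, 3.14, 3.14, 3.14].

INTERFACE

Orientations are given as a unit quaternion [w, x, y, z].
In Python, from bench import sense, snapshot, job_done gives the robot as it stands. The module is installed in compiled form; this text tells all that it offers.
- The arm moves only by the shell command python3 -m inch 'ROWS' [OPENING] [FORCE]. ROWS is JSON, a list of rows, each a list of 6 numbers: the shift along the tool's x, y, z in m, then the turn, a rotation vector about the tool's x, y, z in degrees. A call has 1 to 12 rows; each row shifts and turns the commanded pose from where the row before left it, along the tool's axes as they then stand; what a row does not reach is not made up. A row lasts 1/10 s, in which the tool goes at most 50 mm and 8.59 degrees, less where a joint would pass 70% of its speed; a pose out of reach is approached as far as the arm can. A call with a gripper value outside its range is refused whole. OPENING is the gripper's target within -1 to 1 (fully open at 1, half-way at 0, shut at -1), set as the call begins (- or left out, the last holds). The fingers move at their own pace and stop on an object; FORCE is the grip in N (left out, the last holds). Time passes only in rows, so rows that do not move let the fingers close. It gives the time, the measured TCP pose, the force, the opening and the grip force at its end, in the units of the state.
- sense(): the state, without advancing time (a new reading comes with each control period).
- snapshot(name): name is "scene" or "top"; returns a dict with "frame" (400x640x3 uint8, red, green, blue), "depth" (400x640 float32, mm along the optical axis (not along the pixel's ray), 0 where there is no reading), "intrinsics" (3x3 intrinsics, pixels), "k1" (the pictures are not rectified: a ray, as slopes to the right and down, at radius r is drawn at 1 + k1 r^2 times it, then the intrinsics apply), "extrinsics" (4x4, takes a point from camera to world coordinates). Camera axes: x right, y down, z forward; pixel columns grow to the right and rows downward; lengths in mm; the calibration is good to about 2 mm. A picture is of the moment at which its call begins.
- job_done(): hands the job in; it is judged then, once.
The state is a dict: "t": time; "q": joint angles; "joint_vel": joint speeds; "joint_efforts": joint torques, N m; "position": TCP position; "eef_rot": TCP orientation; "wrist_force": force on the tool from outside, world axes, zero at the start; "ft_torque": the same for the moment, N m; "finger_gap": finger opening in mm; "grip_force": force on a finger pad.
Only numpy, scipy, OpenCV 4.12 (cv2) and the standard library are available. Lean on these libraries where they do the work, as an engineer would, in place of code of your own. Each camera call takes 0.05 s, during which the arm holds its last target. There are 200 camera calls.

TASK

Get the bench tumbler ready to run: swing its hinged cover right up by the handle, set the larger of the two loose lids on the drum inside and, with the cover still up, press that lid down firmly until it is fully home on the rim. Then swing the cover back and press it fully shut. Leave the small lid, the jar and the steel block where they are.

Things in the scene. Friction and masses are not known exactly. Their poses are not given: they have to be found in the camera images.
- tumbler: Grey bench tumbler, fixed: square housing 190 (x) by 190 (y) by 107 mm high, 5 mm walls, open on top beneath its cover. Origin: centre of its underside; x points from its control panel towards the hinge side; z up. Yaw varies. A black round drum is fixed inside, 18 mm off-centre towards the panel.
- drum_rim (a point): Centre of the drum's mouth at rim height (62 mm over the bench). Drum 104 mm across at the rim, flaring to 112 mm 12 mm lower; rim 4 mm wide. Inside the rim a stiff black rubber seal ring (94 mm across outside, 74 inside) stands 10 mm proud of it: it carries a lid laid on it, sinks only when pressed with about 9 N, and stays down.
- cover (a joint): Hinge of the tumbler's cover: 0 = shut flush on the housing, growing as it opens, 1.57 = upright, at most 1.9 rad. Starts shut or slightly ajar. Stiff: the cover stays at any angle. Cover: grey plate 190 by 190 by 8 mm, hinged on the top of the housing's far (+x) wall, opening upward.
- cover_handle (a point): Middle of the steel bar handle on the cover: round bar 11 mm thick, 110 mm long, parallel to the hinge, on two slanting posts at its ends; its centre is 35 mm above the upper face (43 mm above the underside), 12 mm out beyond the free edge, 202 mm from the hinge line measured along the cover. Frame turns with the cover; y along the bar.
- cover_hinge (a point): Middle of the cover's hinge line, at the top of the housing's +x wall (107 mm over the bench, 95 mm from the housing's centre); the line runs along the tumbler's y, at the level of the cover's underside.
- drum_lid: Larger loose black lid: round, 128 mm across, skirt 120 mm across inside that goes over the drum. Origin: centre of the skirt's lower edge. Plate from z = 16 mm (underside) to 22 mm; on it an aluminium bar grip 60 mm long (x), 22 wide (y), z = 22 to 54 mm. Home, its origin is 16 mm below drum_rim; on the raised seal 10 mm higher, too high for the cover to shut.
- small_lid: A smaller loose black lid of the same form, 90 mm across, 54 mm high, too small for this drum. Origin: centre of its lower edge. Leave alone.
- jar: White jar with a steel cap, 64 mm across, 85 mm high; origin under its centre. Leave alone.
- bench_block: Steel bench block, 65 by 65 by 30 mm high; origin under its centre. Leave alone.
Things that resemble listed ones, but are neither listed nor needed, are in the scene too. What is shaped like the drum_lid but yellow is not meant.

How it is judged (in metres and radians):
On the way, in this order (a step that is already met when the one before it is completed fails the run):
1. the cover is swung up, at least 1.2 rad open (value of joint cover above 1.2 rad), for 0.2 s.
2. with the cover up, the large lid is pressed (over 4 N by the robot) while within 3 mm of fully home on the drum (z of drum_lid in the frame of drum_rim below -0.013 m and horizontal distance between drum_lid and drum_rim below 0.009 m and angle between drum_lid's own z axis and vertical below 0.06 rad and value of joint cover above 0.8 rad and (contact force between drum_lid and the fingers above 4 N or contact force between drum_lid and the arm above 4 N)), for 0.04 s.
3. the cover is shut to within 0.03 rad (value of joint cover below 0.03 rad), for 0.2 s.
At the end, for the whole second after the job is handed in: The large lid sits fully home on the drum: within 3 mm of lying on the rim, within 9 mm of centred, tilted less than 0.06 rad, at rest; and the cover is shut to within 0.03 rad (z of drum_lid in the frame of drum_rim below -0.013 m and horizontal distance between drum_lid and drum_rim below 0.009 m and angle between drum_lid's own z axis and vertical below 0.06 rad and value of joint cover below 0.03 rad and linear speed of drum_lid below 0.02 m/s); the robot touches nothing.
It fails at once if the small lid is moved more than 40 mm (distance of small_lid from where it was at the start of the episode above 0.04 m).
It fails at once if the jar is moved more than 40 mm (distance of jar from where it was at the start of the episode above 0.04 m).
It fails at once if the steel block is moved more than 40 mm (distance of bench_block from where it was at the start of the episode above 0.04 m).
It fails at once if the jar is tipped over (angle between jar's own z axis and vertical above 0.5 rad).
It also fails if it takes over 72 s, if anything falls off the work surface, if the arm or the gripper's body presses on something with over 40 N, if the wrist force passes 120 N, or if a joint passes its speed limit or range.

## Working session

There is one attempt and no reset: what is moved stays moved. The work goes in short steps, Python scripts to look and compute and a shell command to move; the robot and the scene stay as the last step left them, time stands still between calls to the robot, and variables do not carry over. Pictures are saved under pics/ and viewed, at most 10 in all, crops included, and the job is handed in when it is done.

```bash
mkdir -p pics; cat > h.py <<'E'
import numpy as np, cv2
from bench import sense, snapshot
def snap(n):
    s=snapshot(n); K=np.array(s["intrinsics"]); k1=float(s["k1"]); T=np.array(s["extrinsics"])
    return s["frame"],s["depth"],K,k1,T
def rays(uv,K,k1):
    uv=np.asarray(uv,float).reshape(-1,2)
    d=np.c_[(uv[:,0]-K[0,2])/K[0,0],(uv[:,1]-K[1,2])/K[1,1]]
    u=d.copy()
    for _ in range(20): u=d/(1+k1*(u**2).sum(1,keepdims=True))
    return np.c_[u,np.ones(len(u))]
def onplane(uv,z,K,k1,T):
    r=rays(uv,K,k1)@T[:3,:3].T; o=T[:3,3]
    return o+r*((z-o[2])/r[:,2:3])
def cloud(D,K,k1,T):
    h,w=D.shape; uu,vv=np.meshgrid(np.arange(w),np.arange(h))
    r=rays(np.c_[uu.ravel(),vv.ravel()],K,k1)*D.reshape(-1,1)
    P=r@T[:3,:3].T+T[:3,3]; P[D.ravel()<=0]=np.nan
    return P.reshape(h,w,3)
E
python3 - <<'E'
from h import *
for n in("scene","top"):
    f,D,K,k1,T=snap(n); cv2.imwrite(f"pics/{n}0.png",f[:,:,::-1]); np.savez(f"{n}0.npz",f=f,D=D,K=K,k1=k1,T=T)
    print(n,K.round(1).tolist(),k1,T.round(3).tolist(),(D>0).mean())
print(sense())
E
```

```text
scene [[382.8, 0.0, 322.0], [0.0, 382.8, 206.0], [0.0, 0.0, 1.0]] -0.02286184252370879 [[-0.607, 0.545, -0.579, 1027.371], [0.794, 0.434, -0.425, 343.839], [0.02, -0.717, -0.696, 762.486], [0.0, 0.0, 0.0, 1.0]] 0.9960625
top [[431.0, 0.0, 318.6], [0.0, 431.0, 205.8], [0.0, 0.0, 1.0]] -0.10858951077904844 [[0.024, -0.99, 0.14, 344.896], [-0.999, -0.028, -0.029, -48.037], [0.032, -0.139, -0.99, 1119.108], [0.0, 0.0, 0.0, 1.0]] 0.9960078125
{'t': 0.1, 'q': array([ 1.18837442,  0.33279937, -0.06470768,  1.46083842,  0.0216112 ,
        1.34989058, -0.08851106]), 'joint_vel': array([ 0.00010842, -0.00013606,  0.00025937, -0.00202681,  0.0011684 ,
        0.00016965, -0.00015605]), 'joint_efforts': array([ 1.91806714e-03, -6.24543357e+01,  2.47394125e-02, -3.90720606e+01,
       -6.15151925e-02,  3.66577122e-02,  3.28258227e-05]), 'position': array([ 219.9473526 , -584.66177653,  221.84835548]), 'eef_rot': array([-6.03416821e-04,  9.83857877e-01,  1.78950532e-01, -1.42070133e-04]), 'wrist_force': array([-0.96952955,  0.35452974,  0.84590416]), 'ft_torque': array([ 0.02163956, -0.00091157,  0.01231472]), 'grip_force': 0.0, 'finger_gap': 86.81391267261414}
```

View pics/scene0.png

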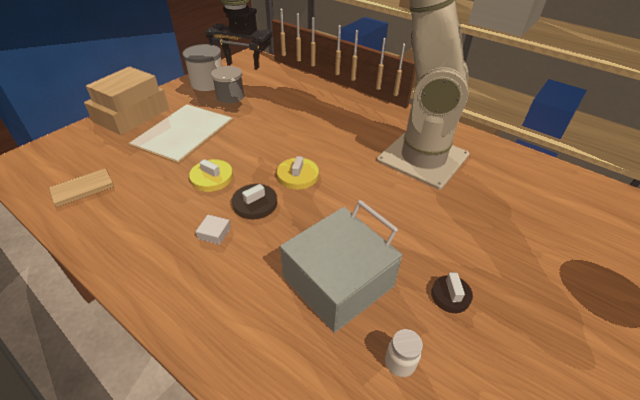

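View pics/top0.png

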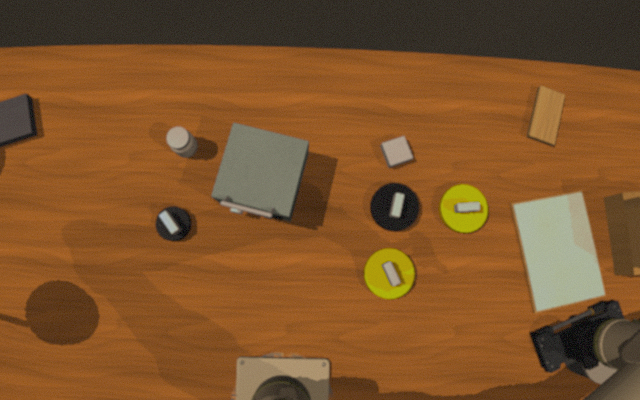

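Pictures: the tumbler is at top (262,171), with its handle on the robot side at (247,210). Lid candidates are black (395,207), black (174,224), and yellow (464,208) and (389,274). The larger black one at (395,207) fits drum_lid; its diameter and a crop will confirm that.

```bash
python3 - <<'E'
from h import *
def ld(n):
    z=np.load(n+"0.npz"); return z["f"],z["D"],z["K"],float(z["k1"]),z["T"]
crops=[]
for n in("top","scene"):
    f,D,K,k1,T=ld(n); P=cloud(D,K,k1,T); hsv=cv2.cvtColor(f,cv2.COLOR_RGB2HSV)
    print("==",n,"bench z",np.nanmedian(P[...,2][(P[...,2]<15)&(P[...,2]>-15)]))
    Z=P[...,2]; x,y=P[...,0],P[...,1]
    # tumbler top plate
    roi=(x>350)&(x<800)&(y>-120)&(y<250)
    m=roi&(Z>100)&(Z<140)
    m=cv2.morphologyEx(m.astype(np.uint8),cv2.MORPH_OPEN,np.ones((9,9)))
    nl,L,st,c=cv2.connectedComponentsWithStats(m); i=1+st[1:,4].argmax(); Q=P[L==i]
    r=cv2.minAreaRect(Q[:,:2].astype(np.float32)); print("plate rect",r,"n",len(Q))
    A=np.c_[Q[:,:2],np.ones(len(Q))]; co=np.linalg.lstsq(A,Q[:,2],rcond=None)[0]; print("plane",co, "z med",np.median(Q[:,2]))
    m=roi&(Z>142)&(Z<230)
    Q=P[m]; 
    if len(Q)>10: print("handle",len(Q),Q.mean(0),Q.min(0),Q.max(0),cv2.minAreaRect(Q[:,:2].astype(np.float32)))
    # lids: black plates
    for nm,z0 in(("lids",(10,35)),):
        m=((Z>z0[0])&(Z<z0[1])&(x>300)&(x<850)&(y>-350)&(y<350)&(hsv[...,2]<70)).astype(np.uint8)
        nl,L,st,c=cv2.connectedComponentsWithStats(m)
        for i in range(1,nl):
            if st[i,4]<150: continue
            Q=P[L==i]; print("blk",c[i].round(),st[i,4],"c",cv2.minEnclosingCircle(Q[:,:2].astype(np.float32)),np.median(Q[:,2]))
    m=((Z>42)&(Z<70)&(x>300)&(x<850)&(y>-350)&(y<350)).astype(np.uint8)
    nl,L,st,c=cv2.connectedComponentsWithStats(m)
    for i in range(1,nl):
        if st[i,4]<40: continue
        Q=P[L==i]; print("grip",c[i].round(),st[i,4],np.median(Q[:,2]).round(1),cv2.minAreaRect(Q[:,:2].astype(np.float32)))
    u,v=((395,207) if n=="top" else (255,200)); crops.append(cv2.resize(f[v-40:v+40,u-50:u+50],(500,400),interpolation=cv2.INTER_CUBIC))
    if n=="top": crops.append(cv2.resize(f[110:230,180:330],(500,400),interpolation=cv2.INTER_CUBIC)); 
cv2.imwrite("pics/crop1.png",cv2.resize(np.hstack(crops[:2]),(800,320))[:,:,::-1])
E
```

```text
== top bench z -0.1773031103706444
plate rect ((573.0756225585938, 64.11459350585938), (189.35679626464844, 190.60906982421875), 77.38372802734375) n 5838
plane [-2.73360452e-02  6.21133159e-03  1.32924028e+02] z med 117.74825450054311
handle 263 [470.59635211  86.10189541 159.45585413] [454.46913237  29.136512   144.12590656] [492.4729543  144.41706922 166.34299025] ((472.9154052734375, 86.64537811279297), (117.40157318115234, 15.915202140808105), 76.88640594482422)
blk [394. 207.] 1524 c ((504.86260986328125, -278.15045166015625), 63.87282943725586) 21.787230990198623
blk [175. 224.] 631 c ((445.3152160644531, 293.04620361328125), 44.872596740722656) 21.549016763018017
grip [186. 146.] 164 56.9 ((646.2471313476562, 268.0505065917969), (38.80769729614258, 63.572959899902344), 47.45726776123047)
grip [397. 204.] 219 53.2 ((506.04107666015625, -278.7434387207031), (22.83155059814453, 60.774688720703125), 78.63660430908203)
grip [236. 210.] 47 64.7 ((478.32080078125, 125.75869750976562), (27.98890495300293, 9.057198524475098), 76.88826751708984)
grip [169. 222.] 232 53.2 ((444.94293212
[... 817 characters left out ...]
13250732421875, 294.97119140625), 44.95701599121094) 21.074039735523286
grip [297. 164.] 114 51.6 ((335.6773376464844, -262.8948974609375), (60.78317642211914, 21.615821838378906), 24.830598831176758)
grip [253. 191.] 153 52.0 ((505.208984375, -275.8484191894531), (21.62757682800293, 58.86014938354492), 77.36589050292969)
grip [338. 294.] 756 56.4 ((629.7554931640625, 100.28074645996094), (135.160400390625, 264.7030334472656), 32.66919708251953)
grip [456. 284.] 279 52.7 ((447.4058837890625, 294.6484375), (61.218685150146484, 21.898908615112305), 39.85251998901367)
grip [401. 359.] 322 56.1 ((669.3944702148438, 281.03118896484375), (38.408050537109375, 63.63187789916992), 10.750747680664062)
```

View pics/crop1.png

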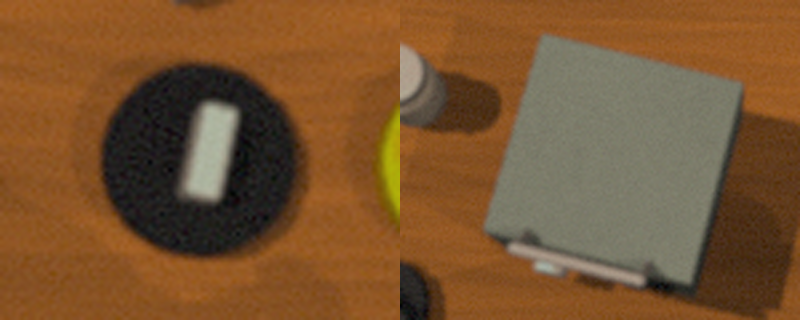

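Lid at top (395,207) measures 128 mm and is at the right height, so it is the drum_lid: centre (505,-278), bar heading -11.4°. The black lid at (174,224) is 90 mm, so it is small_lid. Tumbler yaw is about -12.7°, cover is ajar about 0.03 rad, and the handle is at about (470,87,156). I'll move to the handle now.

```bash
cat > where.py <<'E'
# usage: where.py X Y Z [heading of tool y, deg] -> shift in present tool axes (m), turn about tool z (deg)
import sys; from h import *; from scipy.spatial.transform import Rotation as R
s=sense(); a=list(map(float,sys.argv[1:])); q=s["eef_rot"]; M=R.from_quat(np.r_[q[1:],q[0]]).as_matrix()
print("t",round(s["t"],2),"p",s["position"].round(1),"F",s["wrist_force"].round(1),"gap",round(s["finger_gap"],1),"grip",round(s["grip_force"],1),"zdir",M[:,2].round(3))
h=np.degrees(np.arctan2(M[1,1],M[0,1])); print("heading y",h.round(2),"q7",s["q"][6].round(2))
if len(a)>=3: print("shift mm tool",((np.array(a[:3])-s["position"])@M).round(1))
if len(a)>3: print("turn z",round(-((a[3]-h+180)%360-180),2))
E
python3 -m inch '[[0,0,0,0,0,-8.1],[0,0,0,0,0,-8.1],[0,0,0,0,0,-8.1],[0,0,0,0,0,-8.1],[0,0,0,0,0,-8.1],[0,0,0,0,0,-8.1],[0,0,0,0,0,-8.1],[0,0.032,0,0,0,0],[0,0.032,0,0,0,0],[0,0.032,0,0,0,0],[0.045,0,0,0,0,0],[0.045,0,0,0,0,0]]' 1 40
python3 -m inch '[[0.045,0,0,0,0,0],[0.045,0,0,0,0,0],[0.045,0,0,0,0,0],[0.045,0,0,0,0,0],[0.045,0,0,0,0,0],[0.045,0,0,0,0,0],[0.045,0,0,0,0,0],[0.045,0,0,0,0,0],[0.045,0,0,0,0,0],[0.045,0,0,0,0,0],[0.045,0,0,0,0,0],[0,0,0,0,0,0]]'
python3 where.py 470.5 86.8 137 -12.7
```

```text
t: 1.3
position: [334.3, -517.1, 219.8]
eef_rot: [-0.002, 0.781, 0.625, 0.001]
wrist_force: [0.6, 0.4, 1.4]
finger_gap: 87.3
grip_force: 0.0
t: 2.5
position: [442.8, -29.2, 222.8]
eef_rot: [-0.0, 0.778, 0.628, 0.001]
wrist_force: [1.1, -0.2, 0.5]
finger_gap: 87.3
grip_force: 0.0
t 2.5 p [442.8 -29.2 222.8] F [ 1.1 -0.2  0.5] gap 87.3 grip 0.0 zdir [ 0.001  0.001 -1.   ]
heading y -12.2 q7 -0.21
shift mm tool [119.2   2.4  85.9]
turn z 0.5
```

```bash
python3 -m inch '[[0.04,0.001,0,0,0,0.5],[0.04,0.001,0,0,0,0],[0.039,0,0,0,0,0],[0,0,0.03,0,0,0],[0,0,0.03,0,0,0],[0,0,0.02,0,0,0],[0,0,0.006,0,0,0],[0,0,0,0,0,0]]' 1 25
python3 where.py 470.5 86.8 137 -12.7
python3 -m inch '[[0,0,0,0,0,0],[0,0,0,0,0,0],[0,0,0,0,0,0],[0,0,0,0,0,0],[0,0,0,0,0,0],[0,0,0,0,0,0]]' -1 25
python3 where.py 470.5 86.8 137 -12.7
```

```text
t: 3.3
position: [470.5, 79.9, 136.1]
eef_rot: [-0.001, 0.784, 0.621, -0.001]
wrist_force: [0.4, -0.9, 0.4]
finger_gap: 87.2
grip_force: 0.0
t 3.3 p [470.5  79.9 136.1] F [ 0.4 -0.9  0.4] gap 87.2 grip 0.0 zdir [-0.002  0.    -1.   ]
heading y -13.19 q7 -0.59
shift mm tool [ 6.7 -1.6 -0.9]
turn z -0.49
t: 3.9
position: [471.0, 80.1, 136.6]
eef_rot: [0.0, 0.784, 0.621, 0.0]
wrist_force: [-0.2, -0.4, 0.6]
finger_gap: 46.7
grip_force: 0.0
t 3.9 p [471.   80.1 136.6] F [-0.2 -0.4  0.6] gap 46.7 grip 0.0 zdir [ 0. -0. -1.]
heading y -13.19 q7 -0.59
shift mm tool [ 6.4 -2.  -0.4]
turn z -0.49
```

```bash
python3 -m inch '[[0,0,0,0,0,0],[0,0,0,0,0,0],[0,0,0,0,0,0],[0,0,0,0,0,0],[0,0,0,0,0,0],[0,0,0,0,0,0],[0,0,0,0,0,0],[0,0,0,0,0,0]]' -1 25
python3 where.py 470.5 86.8 137 -12.7
python3 -c "
import numpy as np
T=np.arange(.03,1.5,.1);T=np.append(T,1.5)
p=np.c_[-202*np.cos(T)+43*np.sin(T),202*np.sin(T)+43*np.cos(T)]
print(np.c_[T[1:],np.diff(p,axis=0)].round(1).tolist(), p[-1])"
```

```text
t: 4.7
position: [469.5, 80.5, 136.1]
eef_rot: [-0.001, 0.783, 0.621, -0.001]
wrist_force: [-6.2, 0.5, 3.1]
finger_gap: 10.3
grip_force: 25.0
t 4.7 p [469.5  80.5 136.1] F [-6.2  0.5  3.1] gap 10.3 grip 25.0 zdir [-0.003 -0.    -1.   ]
heading y -13.15 q7 -0.59
shift mm tool [ 6.4 -0.5 -0.9]
turn z -0.45
[[0.1, 5.9, 19.8], [0.2, 7.8, 19.1], [0.3, 9.7, 18.2], [0.4, 11.5, 17.2], [0.5, 13.1, 15.9], [0.6, 14.7, 14.5], [0.7, 16.0, 13.0], [0.8, 17.3, 11.3], [0.9, 18.3, 9.6], [1.0, 19.2, 7.7], [1.1, 19.8, 5.7], [1.2, 20.3, 3.7], [1.3, 20.6, 1.7], [1.4, 20.6, -0.4], [1.5, 14.4, -1.5]] [ 28.60336969 204.53568697]
```

```bash
python3 -m inch '[[0,0.006,-0.02,0,0,0],[0,0.008,-0.019,0,0,0],[0,0.0095,-0.018,0,0,0],[0,0.0115,-0.017,0,0,0],[0,0,0,0,0,0]]'
python3 -m inch '[[0,0.013,-0.016,0,0,0],[0,0.0145,-0.0145,0,0,0],[0,0.016,-0.013,0,0,0],[0,0.0175,-0.0115,0,0,0],[0,0,0,0,0,0]]'
python3 where.py
```

```text
t: 5.2
position: [503.1, 72.9, 212.0]
eef_rot: [-0.002, 0.783, 0.622, -0.002]
wrist_force: [-21.7, 0.1, 15.0]
finger_gap: 10.2
grip_force: 25.0
t: 5.7
position: [565.2, 59.0, 268.8]
eef_rot: [-0.0, 0.784, 0.621, 0.001]
wrist_force: [-13.3, -1.9, 23.9]
finger_gap: 10.2
grip_force: 25.0
t 5.7 p [565.2  59.  268.8] F [-13.3  -1.9  23.9] gap 10.2 grip 25.0 zdir [ 0.001  0.001 -1.   ]
heading y -13.17 q7 -0.56
```

```bash
python3 -m inch '[[0,0.0185,-0.012,0,0,0],[0,0.019,-0.0095,0,0,0],[0,0.02,-0.0065,0,0,0],[0,0,0,0,0,0]]'
python3 -m inch '[[0,0.0205,-0.0035,0,0,0],[0,0.0205,-0.0015,0,0,0],[0,0.0205,0,0,0,0],[0,0.0205,0.001,0,0,0],[0,0,0,0,0,0],[0,0,0,0,0,0]]'
python3 where.py; python3 - <<'E'
from h import *
f,D,K,k1,T=snap("scene"); cv2.imwrite("pics/open.png",f[100:350,200:520,::-1])
E
```

```text
t: 6.1
position: [622.0, 46.0, 293.1]
eef_rot: [-0.001, 0.783, 0.621, 0.001]
wrist_force: [3.1, 2.8, -1.5]
finger_gap: 10.1
grip_force: 25.0
t: 6.7
position: [700.6, 27.7, 296.5]
eef_rot: [-0.001, 0.783, 0.622, 0.0]
wrist_force: [3.1, 5.4, -5.7]
finger_gap: 9.8
grip_force: 25.0
t 6.7 p [700.6  27.7 296.5] F [ 3.1  5.4 -5.7] gap 9.8 grip 25.0 zdir [-0.001  0.002 -1.   ]
heading y -13.11 q7 -0.53
```

View pics/open.png

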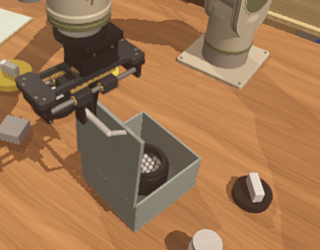

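Cover is nearly upright, with the drum visible in the crop at (152,162). Now I'll release the bar with a small opening, rise, and measure the drum.

```bash
python3 -m inch '[[0,0,0,0,0,0],[0,0,0,0,0,0],[0,0,0,0,0,0],[0,0,-0.02,0,0,0],[0,0,-0.03,0,0,0],[0,0,-0.03,0,0,0]]' -0.43
python3 -m inch '[[-0.045,-0.03,0,0,0,0],[-0.045,-0.03,0,0,0,0],[-0.045,-0.03,0,0,0,0],[-0.045,-0.03,0,0,0,0],[-0.045,-0.03,0,0,0,0],[-0.045,-0.02,0,0,0,0],[0,0,0,0,0,0]]' 1
python3 where.py 505 -278 28 -101.4;  python3 - <<'E'
from h import *
for n in("top","scene"):
    f,D,K,k1,T=snap(n); P=cloud(D,K,k1,T); x,y,Z=P[...,0],P[...,1],P[...,2]
    np.savez(f"{n}1.npz",f=f,D=D,K=K,k1=k1,T=T)
    roi=np.hypot(x-556,y-68)<75
    m=(roi&(Z>66)&(Z<80)); Q=P[m]; print(n,"seal",len(Q),np.median(Q[:,2]) if len(Q) else 0, cv2.minEnclosingCircle(Q[:,:2].astype(np.float32)) if len(Q) else 0)
    m=(roi&(Z>55)&(Z<80)); Q=P[m]; print(n,"rim+seal",len(Q), cv2.minEnclosingCircle(Q[:,:2].astype(np.float32)))
    u=np.array([.9751,-.2215]); r=(P[...,:2]-[574,63.6]); a=r@u; b=r@[.2215,.9751]
    m=(abs(b)<85)&(a>60)&(Z>130)&(Z<290); Q=np.c_[a[m],Z[m]]
    if len(Q)>50:
        c=np.polyfit(Q[:,1],Q[:,0],1); print("cover pts",len(Q),"tilt from vertical",c,)
    m=(Z>103)&(Z<111)&(abs(a)<110)&(abs(b)<110); Q=P[m][:,:2].astype(np.float32); print("housing top",len(Q),cv2.minAreaRect(Q))
cv2.imwrite("pics/x.png",f[:,:,::-1])
E
```

```text
t: 7.35
position: [699.9, 25.7, 378.7]
eef_rot: [0.0, 0.784, 0.621, -0.0]
wrist_force: [0.3, -0.5, 1.4]
finger_gap: 24.7
grip_force: 0.0
t: 8.05
position: [484.0, -190.9, 378.2]
eef_rot: [0.001, 0.787, 0.617, -0.002]
wrist_force: [1.4, -0.6, 1.0]
finger_gap: 72.7
grip_force: 0.0
t 8.05 p [ 484.  -190.9  378.2] F [ 1.4 -0.6  1. ] gap 72.7 grip 0.0 zdir [-0.001 -0.004 -1.   ]
heading y -13.85 q7 -0.01
shift mm tool [-78.   41.2 350.5]
turn z 87.55
top seal 444 71.32470263308676 ((554.2745361328125, 67.95963287353516), 49.34442138671875)
top rim+seal 765 ((555.5029296875, 68.62654876708984), 55.035423278808594)
cover pts 1539 tilt from vertical [-3.12151760e-02  9.69603125e+01]
housing top 650 ((573.5598754882812, 64.02440643310547), (189.76092529296875, 190.0834503173828), 77.1909408569336)
scene seal 334 71.55235061526218 ((540.9996337890625, 73.3782958984375), 60.466678619384766)
scene rim+seal 633 ((544.0585327148438, 73.92214965820312), 63.70072555541992)
cover pts 2858 tilt from vertical [-3.71332759e-02  1.07120040e+02]
housing top 476 ((577.7635498046875, 61.982261657714844), (191.749267578125, 198.8805389404297), 77.36422729492188)
```

```bash
python3 -m inch '[[0,0,0,0,0,7.96],[0,0,0,0,0,7.96],[0,0,0,0,0,7.96],[0,0,0,0,0,7.96],[0,0,0,0,0,7.96],[0,0,0,0,0,7.96],[0,0,0,0,0,7.96],[0,0,0,0,0,7.96],[0,0,0,0,0,7.96],[0,0,0,0,0,7.96],[0,0,0,0,0,7.96],[0,0,0,0,0,0]]' 1
python3 -m inch '[[0.019,0.04,0.04,0,0,0],[0.019,0.04,0.04,0,0,0],[0,0,0.04,0,0,0],[0,0,0.04,0,0,0],[0,0,0.04,0,0,0],[0,0,0,0,0,0]]' 1
python3 where.py 505 -278.3 28 -101.4
```

```text
t: 9.35
position: [488.8, -182.1, 377.6]
eef_rot: [-0.0, 0.996, -0.093, 0.0]
wrist_force: [0.6, -0.1, 0.1]
finger_gap: 86.8
grip_force: 0.0
t: 9.95
position: [504.6, -253.5, 185.5]
eef_rot: [-0.002, 0.996, -0.091, -0.004]
wrist_force: [-0.2, 0.5, 0.4]
finger_gap: 86.8
grip_force: 0.0
t 9.95 p [ 504.6 -253.5  185.5] F [-0.2  0.5  0.4] gap 86.8 grip 0.0 zdir [-0.007  0.004 -1.   ]
heading y -100.43 q7 -1.48
shift mm tool [  6.2  24.8 157.4]
turn z 0.97
```

```bash
python3 -m inch '[[0.006,0.024,0.03,0,0,1],[0,0,0.03,0,0,0],[0,0,0,0,0,0]]' 1
python3 where.py 505 -278.3 28 -101.4
python3 -m inch '[[0,0,0.03,0,0,0],[0,0,0.03,0,0,0],[0,0,0.02,0,0,0],[0,0,0,0,0,0]]' 1
python3 where.py 505 -278.3 28 -101.4
```

```text
t: 10.25
position: [507.3, -279.6, 129.0]
eef_rot: [-0.001, 0.995, -0.101, -0.002]
wrist_force: [-0.8, 1.3, -0.6]
finger_gap: 87.0
grip_force: 0.0
t 10.25 p [ 507.3 -279.6  129. ] F [-0.8  1.3 -0.6] gap 87.0 grip 0.0 zdir [-0.003  0.002 -1.   ]
heading y -101.61 q7 -1.49
shift mm tool [ -2.1  -0.7 101. ]
turn z -0.21
t: 10.65
position: [508.4, -279.3, 50.8]
eef_rot: [-0.0, 0.995, -0.101, -0.001]
wrist_force: [-0.2, -0.4, 0.3]
finger_gap: 87.2
grip_force: 0.0
t 10.65 p [ 508.4 -279.3   50.8] F [-0.2 -0.4  0.3] gap 87.2 grip 0.0 zdir [-0.001  0.001 -1.   ]
heading y -101.59 q7 -1.53
shift mm tool [-3.5 -0.3 22.8]
turn z -0.19
```

```bash
python3 -m inch '[[-0.0035,0,0.01,0,0,0],[0,0,0.0115,0,0,0],[0,0,0,0,0,0]]' 1
python3 where.py 505 -278.3 28 -101.4
python3 -m inch '[[0,0,0,0,0,0],[0,0,0,0,0,0],[0,0,0,0,0,0],[0,0,0,0,0,0],[0,0,0,0,0,0],[0,0,0,0,0,0],[0,0,0,0,0,0],[0,0,0,0,0,0],[0,0,0,0,0,0],[0,0,0,0,0,0],[0,0,0,0,0,0],[0,0,0,0,0,0]]' -1 50
python3 where.py 505 -278.3 28 -101.4
```

```text
t: 10.95
position: [504.4, -279.4, 28.6]
eef_rot: [-0.0, 0.995, -0.102, -0.0]
wrist_force: [-0.0, 0.8, -0.9]
finger_gap: 87.0
grip_force: 0.0
t 10.95 p [ 504.4 -279.4   28.6] F [-0.   0.8 -0.9] gap 87.0 grip 0.0 zdir [-0.001  0.    -1.   ]
heading y -101.73 q7 -1.55
shift mm tool [ 0.4 -1.2  0.6]
turn z -0.33
t: 12.15
position: [504.8, -279.5, 29.0]
eef_rot: [0.0, 0.995, -0.102, 0.0]
wrist_force: [0.2, 0.0, 0.6]
finger_gap: 21.7
grip_force: 50.0
t 12.15 p [ 504.8 -279.5   29. ] F [0.2 0.  0.6] gap 21.7 grip 50.0 zdir [ 0. -0. -1.]
heading y -101.75 q7 -1.55
shift mm tool [-0.1 -1.2  1. ]
turn z -0.35
```

```bash
python3 -m inch '[[0,0,-0.02,0,0,0],[0,0,-0.04,0,0,0],[0,0,-0.04,0,0,0],[0,0,-0.04,0,0,0],[0,0,-0.03,0,0,0],[0,-0.03,0,0,0,0],[0,-0.04,0,0,0,0],[0,-0.04,0,0,0,0],[0,-0.04,0,0,0,0],[0,-0.04,0,0,0,0],[0,-0.04,0,0,0,0],[0,0,0,0,0,0]]'
python3 -m inch '[[-0.01,-0.04,0,0,0,0],[-0.01,-0.04,0,0,0,0],[0,-0.03,0,0,0,0],[0,0,0,0,0,0]]'
python3 where.py 555.6 68.1 85 -102.6
```

```text
t: 13.35
position: [552.1, -47.3, 199.3]
eef_rot: [-0.001, 0.995, -0.098, 0.0]
wrist_force: [-0.5, 0.8, -1.5]
finger_gap: 21.6
grip_force: 50.0
t: 13.75
position: [554.1, 62.4, 199.2]
eef_rot: [-0.001, 0.995, -0.099, 0.0]
wrist_force: [0.3, 0.1, -1.5]
finger_gap: 21.6
grip_force: 50.0
t 13.75 p [554.1  62.4 199.2] F [ 0.3  0.1 -1.5] gap 21.6 grip 50.0 zdir [ 0.     0.002 -1.   ]
heading y -101.37 q7 -2.11
shift mm tool [  0.4  -5.6 114.2]
turn z 1.23
```

```bash
python3 -m inch '[[0,-0.006,0.02,0,0,1.2],[0,0,0.03,0,0,0],[0,0,0.03,0,0,0],[0,0,0.01,0,0,0],[0,0,0,0,0,0]]'
python3 where.py 555.6 68.1 85 -102.6
python3 - <<'E'
from h import *
for n in("top","scene"):
    f,D,K,k1,T=snap(n); P=cloud(D,K,k1,T); hsv=cv2.cvtColor(f,cv2.COLOR_RGB2HSV)
    r=np.hypot(P[...,0]-555.6,P[...,1]-68.1); m=(r<85)&(P[...,2]>75)&(P[...,2]<106)&(hsv[...,2]<80); Q=P[m]
    z=np.median(Q[:,2]); print(n,len(Q),"z",np.percentile(Q[:,2],[5,25,50,75,95]).round(1))
    cv2.imwrite(f"pics/place_{n}.png",cv2.resize(f[110:230,180:330] if n=="top" else f[180:320,240:440],None,fx=3,fy=3)[:,:,::-1])
a,b=cv2.imread("pics/place_top.png"),cv2.imread("pics/place_scene.png")
b=cv2.resize(b,(400,280));a=cv2.resize(a,(350,280));cv2.imwrite("pics/place.png",np.hstack([a,b]))
E
```

```text
t: 14.25
position: [554.8, 62.3, 107.9]
eef_rot: [0.0, 0.994, -0.113, -0.001]
wrist_force: [0.3, -0.1, -0.4]
finger_gap: 22.1
grip_force: 50.0
t 14.25 p [554.8  62.3 107.9] F [ 0.3 -0.1 -0.4] gap 22.1 grip 50.0 zdir [-0.003 -0.    -1.   ]
heading y -102.99 q7 -2.19
shift mm tool [-0.5 -5.8 22.9]
turn z -0.39
top 2 z [101.  101.1 101.3 101.4 101.6]
scene 640 z [ 85.2  99.9 101.9 102.8 104.3]
```

View pics/place.png

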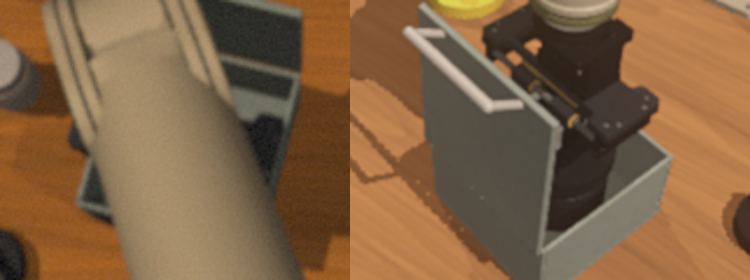

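```bash
python3 -m inch '[[0,-0.003,0,0,0,0],[0,-0.003,0,0,0,0],[0,0,0.005,0,0,0],[0,0,0,0,0,0]]'
python3 where.py 555.6 68.1 85 -102.6
```

```text
t: 14.75
position: [556.8, 69.3, 103.6]
eef_rot: [0.0, 0.994, -0.113, -0.0]
wrist_force: [-0.0, 0.1, -1.8]
finger_gap: 21.9
grip_force: 50.0
t 14.75 p [556.8  69.3 103.6] F [-0.   0.1 -1.8] gap 21.9 grip 50.0 zdir [-0. -0. -1.]
heading y -102.92 q7 -2.21
shift mm tool [-0.9  1.4 18.6]
turn z -0.32
```

```bash
python3 -m inch '[[-0.001,0.001,0.006,0,0,0],[0,0,0.006,0,0,0],[0,0,0.003,0,0,0],[0,0,0,0,0,0]]'
python3 -m inch '[[0,0,0.002,0,0,0],[0,0,0.002,0,0,0],[0,0,0.001,0,0,0],[0,0,0,0,0,0]]'
python3 where.py 555.6 68.1 85 -102.6
```

```text
t: 15.15
position: [555.4, 68.3, 88.3]
eef_rot: [0.0, 0.994, -0.113, -0.001]
wrist_force: [-0.1, -0.4, -1.6]
finger_gap: 21.4
grip_force: 50.0
t: 15.55
position: [556.0, 68.4, 84.4]
eef_rot: [0.0, 0.994, -0.113, 0.0]
wrist_force: [-1.9, 0.3, 3.6]
finger_gap: 21.4
grip_force: 50.0
t 15.55 p [556.   68.4  84.4] F [-1.9  0.3  3.6] gap 21.4 grip 50.0 zdir [ 0. -0. -1.]
heading y -102.95 q7 -2.22
shift mm tool [-0.3  0.4 -0.6]
turn z -0.35
```

Contact on the seal comes at exactly the expected height (84.4). I'll press down while holding.

```bash
python3 -m inch '[[0,0,0.003,0,0,0],[0,0,0.003,0,0,0],[0,0,0.002,0,0,0],[0,0,0,0,0,0]]'
python3 -m inch '[[0,0,0.002,0,0,0],[0,0,0.001,0,0,0],[0,0,0,0,0,0]]'
python3 where.py 555.6 68.1 75 -102.6
```

```text
t: 15.95
position: [556.0, 68.5, 76.3]
eef_rot: [0.0, 0.994, -0.113, 0.0]
wrist_force: [-1.0, -0.5, 3.1]
finger_gap: 21.7
grip_force: 50.0
t: 16.25
position: [556.1, 68.5, 74.9]
eef_rot: [0.0, 0.994, -0.113, 0.0]
wrist_force: [-9.3, -3.0, 21.0]
finger_gap: 21.5
grip_force: 50.0
t 16.25 p [556.1  68.5  74.9] F [-9.3 -3.  21. ] gap 21.5 grip 50.0 zdir [ 0.001 -0.001 -1.   ]
heading y -102.94 q7 -2.23
shift mm tool [-0.4  0.5 -0.1]
turn z -0.34
```

```bash
python3 -m inch '[[0,0,0.001,0,0,0],[0,0,0,0,0,0],[0,0,0,0,0,0]]'
python3 -m inch '[[0,0,-0.001,0,0,0],[0,0,0,0,0,0],[0,0,0,0,0,0],[0,0,0,0,0,0],[0,0,0,0,0,0],[0,0,-0.02,0,0,0],[0,0,-0.04,0,0,0],[0,0,-0.04,0,0,0],[0,0,-0.04,0,0,0],[0,0,-0.04,0,0,0],[0,0,0,0,0,0]]' 0.4
python3 -m inch '[[0,0.04,-0.03,0,0,0],[0,0.045,-0.03,0,0,0],[0,0.045,-0.03,0,0,0],[0,0.045,-0.03,0,0,0],[0,0.045,0,0,0,0],[0,0,0,0,0,0]]' -1
python3 where.py
python3 - <<'E'
from h import *
for n in("top","scene"):
    f,D,K,k1,T=snap(n); P=cloud(D,K,k1,T); hsv=cv2.cvtColor(f,cv2.COLOR_RGB2HSV); Z=P[...,2]
    r=np.hypot(P[...,0]-555.6,P[...,1]-68.1)
    Q=P[(r<75)&(Z>60)&(Z<85)]; print(n,"plate",len(Q),np.percentile(Q[:,2],[5,50,95]).round(1),cv2.minEnclosingCircle(Q[:,:2].astype(np.float32)))
    A=np.c_[Q[:,:2],np.ones(len(Q))]; print("tilt",np.linalg.lstsq(A,Q[:,2],rcond=None)[0][:2].round(3))
    Q=P[(r<45)&(Z>90)&(Z<125)]; print("grip",len(Q),np.median(Q[:,2]) if len(Q) else 0,cv2.minAreaRect(Q[:,:2].astype(np.float32)) if len(Q) else 0)
    u=np.array([.9751,-.2215]); a=(P[...,:2]-[573.6,64])@u; b=(P[...,:2]-[573.6,64])@[.2215,.9751]
    m=(abs(b)<85)&(a>60)&(Z>130)&(Z<290); c=np.polyfit(Z[m],a[m],1); print("cover slope",c)
E
```

```text
t: 16.55
position: [556.2, 68.5, 74.8]
eef_rot: [0.001, 0.994, -0.113, 0.001]
wrist_force: [-14.3, -3.8, 30.8]
finger_gap: 21.6
grip_force: 50.0
t: 17.65
position: [558.0, 69.3, 258.5]
eef_rot: [-0.001, 0.994, -0.113, 0.004]
wrist_force: [1.5, 0.6, -0.4]
finger_gap: 61.0
grip_force: 0.0
t: 18.25
position: [507.4, -143.3, 365.8]
eef_rot: [0.001, 0.993, -0.118, -0.0]
wrist_force: [1.1, -0.3, -0.9]
finger_gap: 20.9
grip_force: 0.0
t 18.25 p [ 507.4 -143.3  365.8] F [ 1.1 -0.3 -0.9] gap 20.9 grip 0.0 zdir [-0.001 -0.002 -1.   ]
heading y -103.52 q7 -1.67
top plate 1769 [64.3 67.7 71.3] ((556.2576293945312, 69.84454345703125), 64.3194351196289)
tilt [-0.    -0.002]
grip 236 99.21514643812759 ((557.0099487304688, 69.7575912475586), (22.681385040283203, 60.124473571777344), 76.73563385009766)
cover slope [-3.06260816e-02  9.72947321e+01]
scene plate 1103 [64.9 68.1 78.5] ((548.7282104492188, 77.43510437011719), 69.46788024902344)
tilt [-0.017 -0.032]
grip 172 99.47040329173063 ((553.4852294921875, 69.45608520507812), (22.582050323486328, 52.65680694580078), 78.09614562988281)
cover slope [-3.67003681e-02  1.07505191e+02]
```

Lid is home: plate top at 68 mm and level, centre within 2 mm. Next I'll return to the handle and grip it again.

```bash
python3 -m inch '[[0,0,0,0,0,-8.2],[0,0,0,0,0,-8.2],[0,0,0,0,0,-8.2],[0,0,0,0,0,-8.2],[0,0,0,0,0,-8.2],[0,0,0,0,0,-8.2],[0,0,0,0,0,-8.2],[0,0,0,0,0,-8.2],[0,0,0,0,0,-8.2],[0,0,0,0,0,-8.2],[0,0,0,0,0,-8.4],[0,0,0,0,0,0]]' -0.4 25
python3 where.py 700 26.7 376 -13.1
```

```text
t: 19.55
position: [509.0, -134.3, 365.6]
eef_rot: [-0.0, 0.779, 0.628, -0.0]
wrist_force: [0.8, -0.4, 0.6]
finger_gap: 26.3
grip_force: 0.0
t 19.55 p [ 509.  -134.3  365.6] F [ 0.8 -0.4  0.6] gap 26.3 grip 0.0 zdir [-0.001  0.001 -1.   ]
heading y -12.25 q7 -0.11
shift mm tool [197.9 152.4 -10.4]
turn z 0.85
```

```bash
python3 -m inch '[[0.033,0.026,-0.005,0,0,0.9],[0.033,0.026,-0.005,0,0,0],[0.033,0.025,0,0,0,0],[0.033,0.025,0,0,0,0],[0.033,0.025,0,0,0,0],[0.033,0.025,0,0,0,0],[0,0,0,0,0,0]]'
python3 where.py 700 26.7 376 -13.1
```

```text
t: 20.25
position: [703.9, 29.0, 371.8]
eef_rot: [-0.003, 0.784, 0.621, -0.001]
wrist_force: [0.1, 0.6, -0.7]
finger_gap: 26.1
grip_force: 0.0
t 20.25 p [703.9  29.  371.8] F [ 0.1  0.6 -0.7] gap 26.1 grip 0.0 zdir [-0.005  0.004 -1.   ]
heading y -13.23 q7 -0.53
shift mm tool [-3.2 -3.2 -4.2]
turn z -0.13
```

```bash
python3 -m inch '[[-0.003,-0.003,0,0,0,0],[0,0,0,0,0,0]]'
python3 where.py 700 26.7 294 -13.1
python3 -m inch '[[0,0,0.03,0,0,0],[0,0,0.03,0,0,0],[0,0,0.016,0,0,0],[0,0,0,0,0,0]]'
python3 where.py 700 26.7 294 -13.1
python3 -m inch '[[0,0,0,0,0,0],[0,0,0,0,0,0],[0,0,0,0,0,0],[0,0,0,0,0,0],[0,0,0,0,0,0]]' -1 25
python3 where.py 700 26.7 294 -13.1
```

```text
t: 20.45
position: [698.1, 19.0, 376.7]
eef_rot: [0.0, 0.786, 0.618, 0.0]
wrist_force: [-0.5, -1.1, -0.5]
finger_gap: 26.2
grip_force: 0.0
t 20.45 p [698.1  19.  376.7] F [-0.5 -1.1 -0.5] gap 26.2 grip 0.0 zdir [ 0.001 -0.001 -1.   ]
heading y -13.6 q7 -0.52
shift mm tool [ 8.  -0.  82.7]
turn z -0.5
t: 20.85
position: [697.3, 17.3, 298.8]
eef_rot: [-0.0, 0.786, 0.618, -0.002]
wrist_force: [-0.1, -0.5, -0.1]
finger_gap: 25.9
grip_force: 0.0
t 20.85 p [697.3  17.3 298.8] F [-0.1 -0.5 -0.1] gap 25.9 grip 0.0 zdir [-0.002 -0.002 -1.   ]
heading y -13.65 q7 -0.54
shift mm tool [9.8 0.4 4.7]
turn z -0.55
t: 21.35
position: [698.9, 19.4, 301.8]
eef_rot: [0.001, 0.785, 0.619, 0.001]
wrist_force: [-2.2, -1.3, 6.9]
finger_gap: 9.8
grip_force: 25.0
t 21.35 p [698.9  19.4 301.8] F [-2.2 -1.3  6.9] gap 9.8 grip 25.0 zdir [ 0.002 -0.    -1.   ]
heading y -13.47 q7 -0.54
shift mm tool [ 7.3 -0.6  7.8]
turn z -0.37
```

```bash
python3 -m inch '[[0,-0.0205,0,0,0,0],[0,-0.0205,0.001,0,0,0],[0,-0.0205,0.0025,0,0,0],[0,-0.02,0.0045,0,0,0],[0,0,0,0,0,0]]'
python3 where.py
python3 -m inch '[[0,-0.0195,0.0065,0,0,0],[0,-0.0185,0.0085,0,0,0],[0,-0.0175,0.0105,0,0,0],[0,0,0,0,0,0]]'
python3 where.py
```

```text
t: 21.85
position: [618.5, 37.6, 297.0]
eef_rot: [0.003, 0.785, 0.619, 0.001]
wrist_force: [-11.2, -4.9, 26.9]
finger_gap: 9.9
grip_force: 25.1
t 21.85 p [618.5  37.6 297. ] F [-11.2  -4.9  26.9] gap 9.9 grip 25.1 zdir [ 0.005 -0.004 -1.   ]
heading y -13.51 q7 -0.57
t: 22.25
position: [562.6, 52.8, 270.1]
eef_rot: [0.001, 0.784, 0.62, -0.001]
wrist_force: [-22.0, -0.2, 30.4]
finger_gap: 10.1
grip_force: 25.0
t 22.25 p [562.6  52.8 270.1] F [-22.   -0.2  30.4] gap 10.1 grip 25.0 zdir [-0.001 -0.002 -1.   ]
heading y -13.34 q7 -0.57
```

```bash
python3 -m inch '[[0,-0.019,0.011,0,0,0],[0,-0.018,0.013,0,0,0],[0,-0.015,0.0145,0,0,0],[0,0,0,0,0,0]]'
python3 where.py
python3 -m inch '[[0,-0.013,0.016,0,0,0],[0,-0.0115,0.017,0,0,0],[0,-0.0095,0.018,0,0,0],[0,0,0,0,0,0]]'
python3 where.py
```

```text
t: 22.65
position: [512.9, 64.3, 227.5]
eef_rot: [-0.0, 0.785, 0.62, -0.001]
wrist_force: [-6.1, 3.4, 0.6]
finger_gap: 10.0
grip_force: 25.0
t 22.65 p [512.9  64.3 227.5] F [-6.1  3.4  0.6] gap 10.0 grip 25.0 zdir [-0.002 -0.001 -1.   ]
heading y -13.35 q7 -0.55
t: 23.05
position: [481.1, 71.6, 176.3]
eef_rot: [-0.0, 0.785, 0.62, -0.001]
wrist_force: [-1.8, 1.2, -3.2]
finger_gap: 10.4
grip_force: 25.0
t 23.05 p [481.1  71.6 176.3] F [-1.8  1.2 -3.2] gap 10.4 grip 25.0 zdir [-0.001 -0.    -1.   ]
heading y -13.4 q7 -0.56
```

```bash
python3 -m inch '[[0,-0.008,0.019,0,0,0],[0,-0.005,0.015,0,0,0],[0,0,0.004,0,0,0],[0,0,0,0,0,0]]'
python3 where.py
python3 -m inch '[[0,0,0.002,0,0,0],[0,0,0.002,0,0,0],[0,0,0,0,0,0]]'
python3 where.py
```

```text
t: 23.45
position: [468.7, 74.5, 139.3]
eef_rot: [-0.001, 0.785, 0.62, -0.001]
wrist_force: [-6.2, -0.4, -2.4]
finger_gap: 9.6
grip_force: 25.0
t 23.45 p [468.7  74.5 139.3] F [-6.2 -0.4 -2.4] gap 9.6 grip 25.0 zdir [-0.003  0.    -1.   ]
heading y -13.42 q7 -0.59
t: 23.75
position: [467.9, 74.7, 135.4]
eef_rot: [-0.001, 0.785, 0.62, -0.002]
wrist_force: [-11.0, 1.7, -0.3]
finger_gap: 10.3
grip_force: 25.0
t 23.75 p [467.9  74.7 135.4] F [-11.    1.7  -0.3] gap 10.3 grip 25.0 zdir [-0.005 -0.    -1.   ]
heading y -13.41 q7 -0.59
```

```bash
python3 -m inch '[[0,-0.001,0.002,0,0,0],[0,0,0.002,0,0,0],[0,0,0,0,0,0]]'
python3 -m inch '[[0,0,0.002,0,0,0],[0,0,0,0,0,0]]'
python3 - <<'E'
from h import *
for n in("scene","top"):
    f,D,K,k1,T=snap(n); P=cloud(D,K,k1,T); Z=P[...,2]
    a=(P[...,:2]-[573.6,64])@[.9751,-.2215]; b=(P[...,:2]-[573.6,64])@[.2215,.9751]
    m=(abs(a)<80)&(abs(b)<80)&(Z>105)&(Z<135); c=np.polyfit(a[m],Z[m],1); print(n,m.sum(),"slope, z centre",c)
E
```

```text
t: 24.05
position: [467.1, 74.9, 131.7]
eef_rot: [-0.001, 0.785, 0.62, -0.002]
wrist_force: [-11.2, 1.4, 3.6]
finger_gap: 10.1
grip_force: 25.0
t: 24.25
position: [467.2, 75.0, 131.0]
eef_rot: [-0.001, 0.785, 0.62, -0.002]
wrist_force: [-20.0, -0.9, 23.1]
finger_gap: 10.2
grip_force: 25.1
scene 4236 slope, z centre [4.68734091e-04 1.15511801e+02]
top 2271 slope, z centre [-1.01763159e-03  1.15088319e+02]
```

```bash
python3 -m inch '[[0,0.001,0.001,0,0,0],[0,0,0,0,0,0],[0,0,0,0,0,0],[0,0,0,0,0,0]]'
python3 -m inch '[[0,0,-0.001,0,0,0],[0,0,0,0,0,0],[0,0,0,0,0,0],[0,0,0,0,0,0],[0,0,0,0,0,0],[0,0,-0.02,0,0,0],[0,0,-0.03,0,0,0],[0,0,-0.04,0,0,0],[0,0,-0.04,0,0,0],[-0.04,0,0,0,0,0],[-0.04,0,0,0,0,0],[0,0,0,0,0,0]]' 0.1
python3 -m inch '[[-0.04,0,0,0,0,0],[-0.04,0,0,0,0,0],[-0.04,0,0,0,0,0],[0,0,0,0,0,0],[0,0,0,0,0,0]]'
python3 - <<'E'
from h import *
for n in("scene","top"):
    f,D,K,k1,T=snap(n); P=cloud(D,K,k1,T); Z=P[...,2]
    a=(P[...,:2]-[573.6,64])@[.9751,-.2215]; b=(P[...,:2]-[573.6,64])@[.2215,.9751]
    m=(abs(a)<80)&(abs(b)<80)&(Z>105)&(Z<135); c=np.polyfit(a[m],Z[m],1); print(n,m.sum(),"slope, z centre",c)
    cv2.imwrite(f"pics/end_{n}.png",f[:,:,::-1])
E
```

```text
t: 24.75
position: [467.3, 75.2, 130.3]
eef_rot: [-0.001, 0.785, 0.62, -0.003]
wrist_force: [-26.4, -0.1, 31.1]
finger_gap: 9.9
grip_force: 25.3
t: 25.95
position: [449.8, -8.8, 259.4]
eef_rot: [0.001, 0.787, 0.617, -0.001]
wrist_force: [-0.2, 0.3, -0.3]
finger_gap: 47.8
grip_force: 0.0
t: 26.45
position: [422.6, -120.4, 259.2]
eef_rot: [-0.0, 0.785, 0.619, 0.0]
wrist_force: [0.2, 0.5, 0.5]
finger_gap: 47.6
grip_force: 0.0
scene 4236 slope, z centre [-1.47184733e-04  1.15563701e+02]
top 4389 slope, z centre [-1.38096055e-03  1.15127292e+02]
```

View pics/end_scene.png

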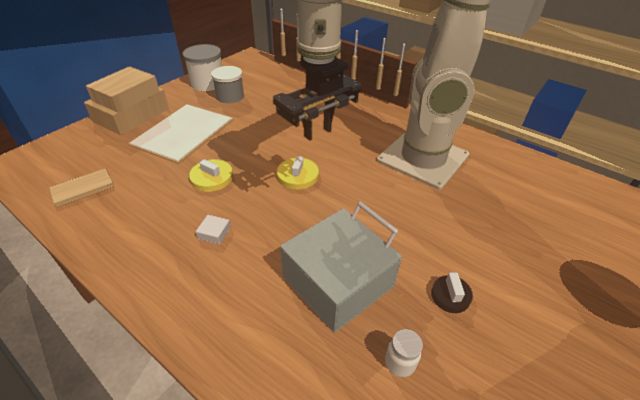

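The cover at (340,262) is shut flat, with slope about 0 and its top at 115 mm. The small lid (453,293), jar (404,353) and block (213,229) have not moved, and the robot is clear.

```bash
python3 -c "
from bench import job_done
print(job_done())"
```

```text
the job is handed in; nothing more can be done
None
```

The job is handed in at about 26.5 s of the 72 s allowed: the large lid measured fully home on the drum before the cover was closed, the cover measured shut, and the small lid, jar and block were left alone; the hand-in call returned no verdict.

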